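Pump up the leak tester's hand pump until its indicator pin is out

ROBOT

A 6-joint arm with a two-finger parallel gripper is mounted at the origin on the work surface. World frame = base frame: x ahead of the robot, y to its left, z up, the work surface at z = 0. Lengths are in mm, angles in rad, forces in N, time in s.
With the tool pointing down it reaches from about 250 to 800 mm from the base axis. Payload 8.5 kg.
Tool frame: the origin (TCP) lies midway between the tips of the shut fingers; the grasp point (between the pads) lies 19 mm behind it; z points along the fingers, y is the line along which they close (so a half turn about z gives the same grasp; the last joint's range is limited). The gripper opens to 85 mm and grips with 20 to 120 N. Pads are 22 mm wide; open, the fingers measure 114 mm over their backs; the gripper's body (76 mm by 85 mm) begins 54 mm behind the grasp point. The pads swing forward as they close: fully open they stand 13 mm farther back than shut.
Start: joints at [1.176, 0.238, -0.013, 1.319, 0, 1.571], TCP at [201.909, 484.574, 231.276] pointing down, gripper open.
Joint ranges: [-2.66, 2.66], [-1.03, 1.9], [-1.14, 1.46], [-1.82, 2.27], [-1.45, 1.34], [-3.14, 3.14]. Speed limits (rad/s): [2.22, 2.22, 2.79, 3.14, 3.14, 3.14].

INTERFACE

Orientations are given as [roll, pitch, yaw] about the fixed x, y, z axes, in that order (R = Rz(yaw) Ry(pitch) Rx(roll)).
In Python, from rig import robot gives the robot as it stands.
- The arm moves only by the tool jog_arm, never from a script. Its argument "series" is a list of rows, each an object of numbers: "tx", "ty", "tz": the shift along the tool's x, y, z in m; "ax", "ay", "az": the turn, a rotation vector about the tool's x, y, z in rad; "gripper": the opening, from 0 (shut) to 1 (fully open). A call has exactly 8 rows; each row shifts and turns the commanded pose from where the row before left it, along the tool's axes as they then stand; what a row does not reach is not made up. A row lasts 1/8 s, in which the tool goes at most 62.5 mm and 10.7 degrees, less where a joint would pass 70% of its speed; a pose out of reach is approached as far as the arm can. A call is refused whole if a number of a shift passes 0.0625 or a number of a turn 0.188, either way. A call with a gripper value outside its range is refused whole. The fingers move at their own pace and stop on an object; "squeeze" is the grip in N (left out, the last holds). Time passes only in rows, so rows that do not move let the fingers close, or fill a call up. It gives the time, the measured TCP pose, the force, the opening and the grip force at its end, in the units of the state.
- robot.sense(): the state, without advancing time (a new reading comes with each control period).
- robot.capture(name): name is "scene" or "top"; returns (picture, depth): 384x512x3 uint8, blue, green, red; 384x512 float32, mm along the optical axis (not along the pixel's ray), 0 where there is no reading.
- robot.camera_info(name): a dict with "camera_matrix" (3x3 intrinsics, pixels), "D" ([k1, k2, p1, p2, k3] as OpenCV has them; the pictures are not rectified), "origin" and "attitude" of the camera in the world. Camera axes: x right, y down, z forward; pixel columns grow to the right and rows downward; lengths in mm; the calibration is good to about 2 mm. A picture is of the moment at which its call begins. camera_info takes no time and is no camera call.
- robot.finish_job(): hands the job in; it is judged then, once.
The state is a dict: "t": time; "joint_pos": joint angles; "dq": joint speeds; "joint_torque": joint torques, N m; "position": TCP position; "ee_rot": TCP orientation; "force": force on the tool from outside, world axes, zero at the start; "wrist_torque": the same for the moment, N m; "finger_gap": finger opening in mm; "grasp_force": force on a finger pad.
Only numpy, scipy, OpenCV 4.12 (cv2) and the standard library are available. Lean on these libraries where they do the work, as an engineer would, in place of code of your own. Each camera call takes 0.05 s, during which the arm holds its last target. There are 200 camera calls.

TASK

Charge the bench hand pump: with a fingertip, push its spring plunger down and let it rise again, over and over, until the indicator pin beside it has popped fully out, then let the plunger come all the way back up. Work the plunger only: do not touch the pin, and do not pick up or move the things lying around the pump.

Things in the scene. Friction and masses are not known exactly. Their poses are not given: they have to be found in the camera images.
- pump: Hand pump bolted to the bench: dark base plate 150 x 200 x 12 mm (x, y, z); on it an upright barrel (60 mm across, top z = 95, axis x = 0, y = -50 mm) with the spring plunger; beside it a metal valve block (70 x 50, centre x = -25, y = 45, screw on top to z = 68 mm), the indicator pin in its +x face. Origin: centre of the underside; z up; y from plunger to block; x the way the pin comes out.
- cap_top (a point): Centre of the flat top of the plunger's round black cap (44 mm across, the flat 40 mm), at x = 0, y = -50 mm of the pump; 143 mm above the table with the plunger up, 115 mm when it is fully down. It moves with the plunger. Nothing around is higher than the pressed cap.
- plunger (a joint): Travel of the plunger, straight down: 0 m fully up, 0.028 m fully down. A spring pushes it back up as soon as it is released; the push needed grows from 5 N at the top to about 13 N at the bottom.
- pin (a joint): How far the indicator pin stands out: 0 m in, 0.040 m fully out against its stop. It starts somewhere from 0 to 0.012 m. Every mm that the plunger goes down pushes the pin out 0.2 mm (a full stroke 5 to 6 mm); it stays where it is while the plunger comes up. So several strokes are needed; further strokes once it is out do no harm.
- pin_head (a point): Centre of the outer face of the indicator pin's head: plain white pin 14 mm thick, flat head 20 mm across, 4 mm thick, lying level 42 mm above the table, sliding out along the pump's +x. This face is 4.5 mm ahead of the brass collar's when the pin is in, 44.5 mm when fully out; a narrow black ring round the shank, at the collar, comes into sight only then.
- pin_collar (a point): Centre of the outer face of the fixed brass collar (26 mm across) through which the pin slides, at x = +18, y = +45, z = 42 mm of the pump.
- tin: Bystander: round red tin, 80 mm across, 45 mm high, upright, loose. Origin: centre of the underside.
- carton: Bystander: white carton with a blue band, 50 x 120 x 45 mm, loose. Origin: centre of the underside.
- battery: Bystander: beige battery pack, 40 x 70 x 30 mm, loose. Origin: centre of the underside.
- screwdriver: Bystander: screwdriver about 180 mm long, lying along its x axis, loose. Origin: underside, about its middle.
Things that resemble listed ones, but are neither listed nor needed, are in the scene too. Leave any orange or purple look-alike of the pump alone.

How it is judged (in metres and radians):
On the way, in this order (a step that is already met when the one before it is completed fails the run):
1. the pin is half out (value of joint pin above 0.02 m), for 0.1 s.
2. the pin is fully out (value of joint pin above 0.037 m), for 0.2 s.
At the end, for the whole second after the job is handed in: The pin stands out more than 37 of its 40 mm, the plunger is back up (within 3 mm), and none of the four bystanders has been moved 30 mm or more (value of joint pin above 0.037 m and value of joint plunger below 0.003 m and distance of each of tin, carton, battery, screwdriver from where it was at the start of the episode below 0.03 m); the robot touches nothing.
It fails at once if the indicator pin is touched (contact force between pin and the fingers above 0.5 N or contact force between pin and the arm above 0.5 N).
It fails at once if a thing lying around the pump is disturbed (moved 30 mm) (distance of any of tin, carton, battery, screwdriver from where it was at the start of the episode above 0.03 m).
It fails at once if a thing lying around the pump is picked up (15 mm off the bench) (height (world z) of any of tin, carton, battery, screwdriver above 0.015 m).
It also fails if it takes over 58 s, if anything falls off the work surface, if the arm or the gripper's body presses on something with over 40 N, if the wrist force passes 120 N, or if a joint passes its speed limit or range.

## Working session

There is one attempt and no reset: what is moved stays moved. The work goes in short steps, Python scripts to look and compute and a tool call to move; the robot and the scene stay as the last step left them, time stands still between calls to the robot, and variables do not carry over. Pictures are saved under pics/ and viewed, at most 10 in all, crops included, and the job is handed in when it is done.

Besides the shell and the picture viewer there is one more tool, called after "Request:" by a JSON object that holds its "op" and its "data", one argument or row to a line. jog_arm: Moves the arm, as the interface text tells. Its arguments: {"type":"object","properties":{"series":{"type":"array","items":{"type":"object","properties":{"tx":{"type":"number"},"ty":{"type":"number"},"tz":{"type":"number"},"ax":{"type":"number"},"ay":{"type":"number"},"az":{"type":"number"},"gripper":{"type":"number"}}}},"squeeze":{"type":"number"}},"required":["series"]}

```bash
mkdir -p pics; cat > h.py <<'E'
import numpy as np, cv2
from scipy.spatial.transform import Rotation as R
from rig import robot
E
python3 - <<'E'
from h import *
for n in("scene","top"):
    p,d=robot.capture(n); cv2.imwrite(f"pics/{n}0.png",p); np.save(f"{n}0.npy",d); print(n,robot.camera_info(n))
print(robot.sense())
E
```

```text
scene {'camera_matrix': array([[464.20024843,   0.        , 261.06715804],
       [  0.        , 464.20024843, 190.44559296],
       [  0.        ,   0.        ,   1.        ]]), 'D': array([-0.18437607,  0.        ,  0.        ,  0.        ,  0.        ]), 'origin': array([1377.85868697,  -10.36758887, 1080.75085825]), 'attitude': array([-2.40631943, -0.01712144,  1.55745976])}
top {'camera_matrix': array([[453.33412093,   0.        , 253.37491365],
       [  0.        , 453.33412093, 186.54384225],
       [  0.        ,   0.        ,   1.        ]]), 'D': array([-0.1655327,  0.       ,  0.       ,  0.       ,  0.       ]), 'origin': array([ 310.99865563,   23.71634473, 1311.00594202]), 'attitude': array([-2.9727912 , -0.00998936, -1.55858107])}
{'t': 0.1, 'joint_pos': array([ 1.17599287e+00,  2.38730341e-01, -1.41915314e-02,  1.31923526e+00,
        1.93276589e-05,  1.57081553e+00]), 'dq': array([-9.31971413e-05,  1.88669296e-03, -4.80047369e-05,  4.11597761e-04,
        5.00607874e-04,  3.14720335e-04]), 'joint_torque': array([ 1.04778395e-03, -5.39717710e+01,  3.47000062e+01,  1.33445390e-02,
        1.15510306e-04,  1.20528176e-05]), 'position': array([201.76942539, 484.24521534, 230.7285216 ]), 'ee_rot': array([-3.14023184e+00, -1.93015153e-05,  2.74676998e+00]), 'force': array([0.1395595 , 0.23808805, 0.75420067]), 'wrist_torque': array([0.03816527, 0.036372  , 0.00850926]), 'grasp_force': 0.0, 'finger_gap': 85.51563317819101}
```

View pics/scene0.png

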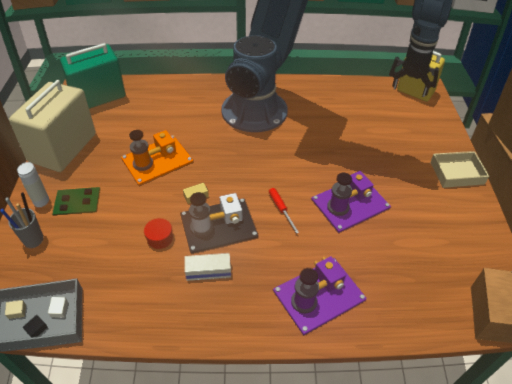

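View pics/top0.png

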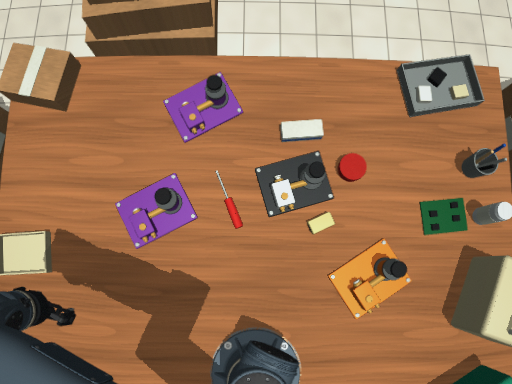

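Candidates in the top view are the dark-plate pump at (295,183), the orange one at (370,278), and the purple ones at (203,107) and (157,209). The dark plate with the metal block at (283,192) fits the description, and its cap is near (316,173). I'll confirm this in a crop and measure it.

```bash
cat >> h.py <<'E'
def world(n,u,v,z=None,d=None):
    c=robot.camera_info(n); K=c["camera_matrix"]; A=R.from_euler("xyz",c["attitude"]).as_matrix()
    q=cv2.undistortPoints(np.array(np.c_[u,v],float).reshape(-1,1,2),K,c["D"]).reshape(-1,2)
    r=np.c_[q,np.ones(len(q))]
    if z is not None: w=r@A.T; return c["origin"]+w*((z-c["origin"][2])/w[:,2])[:,None]
    return c["origin"]+(r*np.asarray(d).reshape(-1,1))@A.T
E
python3 - <<'E'
from h import *
p=cv2.imread("pics/top0.png"); s=cv2.imread("pics/scene0.png")
a=cv2.resize(p[140:230,245:345],(400,360),interpolation=3); b=cv2.resize(s[170:260,170:270],(400,360),interpolation=3)
cv2.imwrite("pics/crop0.png",np.hstack([a,b]))
for n,(u0,v0,u1,v1) in dict(top=(250,140,345,225),scene=(170,170,265,255)).items():
    d=np.load(n+"0.npy"); v,u=np.mgrid[v0:v1,u0:u1]; u=u.ravel();v=v.ravel(); dd=d[v,u]
    P=world(n,u,v,d=dd); P=P[dd>0]
    c=P[(P[:,2]>138)&(P[:,2]<150)]; print(n,len(c),np.median(c,0),c.min(0),c.max(0),(c.min(0)+c.max(0))/2)
    b=P[(P[:,2]>6)&(P[:,2]<20)].astype(np.float32); print("plate",cv2.minAreaRect(b[:,:2]),np.median(b[:,2]))
    t=P[(P[:,2]>55)&(P[:,2]<75)]; print("block",len(t),np.median(t,0))
E
```

```text
top 203 [ 559.6649143  -153.42933512  142.52722514] [ 537.87115046 -175.05876794  138.09811145] [ 581.93196238 -132.24442487  149.47326154] [ 559.90155642 -153.65159641  143.78568649]Traceback (most recent call last):
  File "<stdin>", line 9, in <module>
cv2.error: OpenCV(4.12.0) /io/opencv/modules/imgproc/src/convhull.cpp:143: error: (-215:Assertion failed) total >= 0 && (depth == CV_32F || depth == CV_32S) in function 'convexHull'
```

View pics/crop0.png

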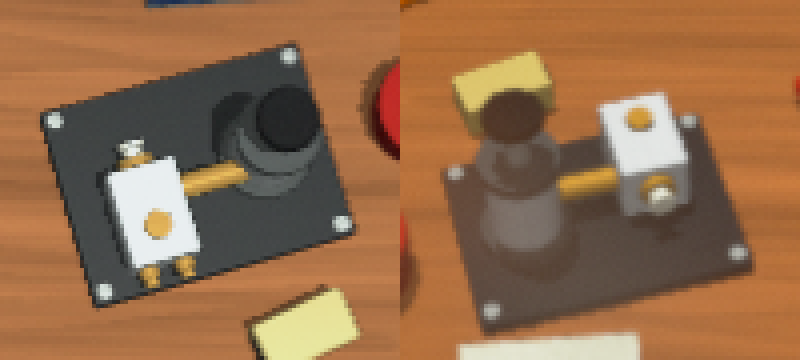

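The crop confirms the dark plate with the metal block. The cap is at crop (288,118), and the pin head at (130,150) points to world +x. The cap top measures (560, -153.6, 142.5) and is 44 mm wide, which matches the 143 mm and 44 mm given. Next I'll move above it with the fingers shut.

Request:
{"op": "jog_arm", "data": {
  "series": [
    {"tx":-0.036,"ty":-0.0282,"gripper":0},
    {"tx":-0.036,"ty":-0.0282,"gripper":0},
    {"tx":-0.036,"ty":-0.0282,"gripper":0},
    {"tx":-0.036,"ty":-0.0282,"gripper":0},
    {"tx":-0.036,"ty":-0.0282,"gripper":0},
    {"tx":-0.036,"ty":-0.0282,"gripper":0},
    {"tx":-0.036,"ty":-0.0282,"gripper":0},
    {"tx":-0.036,"ty":-0.0282,"gripper":0}
  ]
}}

```text
schema error: expected keys tx, ty, tz, ax, ay, az, gripper
```

Request:
{"op": "jog_arm", "data": {
  "series": [
    {"tx":-0.036,"ty":-0.0282,"gripper":0},
    {"tx":-0.036,"ty":-0.0282,"gripper":0},
    {"tx":-0.036,"ty":-0.0282,"gripper":0},
    {"tx":-0.036,"ty":-0.0282,"gripper":0},
    {"tx":-0.036,"ty":-0.0282,"gripper":0},
    {"tx":-0.036,"ty":-0.0282,"gripper":0},
    {"tx":-0.036,"ty":-0.0282,"gripper":0},
    {"tx":-0.036,"ty":-0.0282,"gripper":0}
  ]
}}

```text
schema error: expected keys tx, ty, tz, ax, ay, az, gripper
```

Request:
{"op": "jog_arm", "data": {
  "series": [
    {"tx":-0.036,"ty":-0.0282,"tz":0,"ax":0,"ay":0,"az":0,"gripper":0},
    {"tx":-0.036,"ty":-0.0282,"tz":0,"ax":0,"ay":0,"az":0,"gripper":0},
    {"tx":-0.036,"ty":-0.0282,"tz":0,"ax":0,"ay":0,"az":0,"gripper":0},
    {"tx":-0.036,"ty":-0.0282,"tz":0,"ax":0,"ay":0,"az":0,"gripper":0},
    {"tx":-0.036,"ty":-0.0282,"tz":0,"ax":0,"ay":0,"az":0,"gripper":0},
    {"tx":-0.036,"ty":-0.0282,"tz":0,"ax":0,"ay":0,"az":0,"gripper":0},
    {"tx":-0.036,"ty":-0.0282,"tz":0,"ax":0,"ay":0,"az":0,"gripper":0},
    {"tx":-0.036,"ty":-0.0282,"tz":0,"ax":0,"ay":0,"az":0,"gripper":0}
  ]
}}

```text
t: 1.1
position: [381.4, 164.1, 231.2]
ee_rot: [-3.141, -0.0, 2.747]
force: [0.0, 0.8, -0.2]
finger_gap: -0.0
grasp_force: 0.0
```

Request:
{"op": "jog_arm", "data": {
  "series": [
    {"tx":-0.036,"ty":-0.0282,"tz":0,"ax":0,"ay":0,"az":0,"gripper":0},
    {"tx":-0.036,"ty":-0.0282,"tz":0,"ax":0,"ay":0,"az":0,"gripper":0},
    {"tx":-0.036,"ty":-0.0282,"tz":0,"ax":0,"ay":0,"az":0,"gripper":0},
    {"tx":-0.036,"ty":-0.0282,"tz":0,"ax":0,"ay":0,"az":0,"gripper":0},
    {"tx":-0.036,"ty":-0.0282,"tz":0,"ax":0,"ay":0,"az":0,"gripper":0},
    {"tx":-0.036,"ty":-0.0282,"tz":0,"ax":0,"ay":0,"az":0,"gripper":0},
    {"tx":-0.036,"ty":-0.0282,"tz":0,"ax":0,"ay":0,"az":0,"gripper":0},
    {"tx":-0.036,"ty":-0.0282,"tz":0,"ax":0,"ay":0,"az":0,"gripper":0}
  ]
}}

```text
t: 2.1
position: [560.5, -154.9, 230.9]
ee_rot: [-3.141, -0.001, 2.747]
force: [0.3, 0.5, 0.0]
finger_gap: 0.2
grasp_force: 0.0
```

Request:
{"op": "jog_arm", "data": {
  "series": [
    {"tx":0,"ty":0,"tz":0.042,"ax":0,"ay":0,"az":0,"gripper":0},
    {"tx":0,"ty":0,"tz":0.04,"ax":0,"ay":0,"az":0,"gripper":0},
    {"tx":0,"ty":0,"tz":0.01,"ax":0,"ay":0,"az":0,"gripper":0},
    {"tx":0,"ty":0,"tz":0.01,"ax":0,"ay":0,"az":0,"gripper":0},
    {"tx":0,"ty":0,"tz":0.01,"ax":0,"ay":0,"az":0,"gripper":0},
    {"tx":0,"ty":0,"tz":0.003,"ax":0,"ay":0,"az":0,"gripper":0},
    {"tx":0,"ty":0,"tz":0,"ax":0,"ay":0,"az":0,"gripper":0},
    {"tx":0,"ty":0,"tz":0,"ax":0,"ay":0,"az":0,"gripper":0}
  ]
}}

```text
t: 3.1
position: [559.4, -153.4, 118.2]
ee_rot: [-3.141, -0.0, 2.747]
force: [-6.0, 0.3, 8.9]
finger_gap: 0.1
grasp_force: 4.7
```

```bash
python3 - <<'E'
from h import *
s=robot.sense(); print(s['position'],s['force'])
p,d=robot.capture("scene"); a=cv2.resize(p[140:260,160:290],(650,600),interpolation=3); cv2.imwrite("pics/s1.png",a)
E
```

```text
[ 559.44216945 -153.42319441  118.24221214] [-6.00516702  0.30009825  8.91626768]
```

View pics/s1.png

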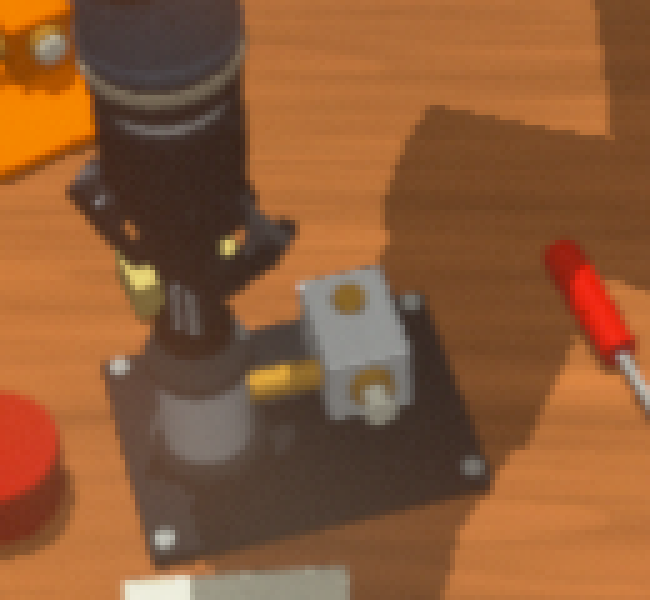

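The finger is centred on the cap and presses it down to about 118 mm at 9 N. The pin head, at crop (380,402), has moved out of its collar. I'll keep stroking.

Request:
{"op": "jog_arm", "data": {
  "series": [
    {"tx":0,"ty":0,"tz":-0.016,"ax":0,"ay":0,"az":0,"gripper":0},
    {"tx":0,"ty":0,"tz":-0.016,"ax":0,"ay":0,"az":0,"gripper":0},
    {"tx":0,"ty":0,"tz":0.016,"ax":0,"ay":0,"az":0,"gripper":0},
    {"tx":0,"ty":0,"tz":0.017,"ax":0,"ay":0,"az":0,"gripper":0},
    {"tx":0,"ty":0,"tz":-0.016,"ax":0,"ay":0,"az":0,"gripper":0},
    {"tx":0,"ty":0,"tz":-0.016,"ax":0,"ay":0,"az":0,"gripper":0},
    {"tx":0,"ty":0,"tz":0.016,"ax":0,"ay":0,"az":0,"gripper":0},
    {"tx":0,"ty":0,"tz":0.016,"ax":0,"ay":0,"az":0,"gripper":0}
  ]
}}

```text
t: 4.15
position: [562.3, -154.0, 117.5]
ee_rot: [3.141, 0.005, 2.747]
force: [3.9, -0.6, 11.3]
finger_gap: -0.3
grasp_force: 5.7
```

Request:
{"op": "jog_arm", "data": {
  "series": [
    {"tx":0,"ty":0,"tz":0,"ax":0,"ay":0,"az":0,"gripper":0},
    {"tx":0,"ty":0,"tz":-0.016,"ax":0,"ay":0,"az":0,"gripper":0},
    {"tx":0,"ty":0,"tz":-0.016,"ax":0,"ay":0,"az":0,"gripper":0},
    {"tx":0,"ty":0,"tz":0,"ax":0,"ay":0,"az":0,"gripper":0},
    {"tx":0,"ty":0,"tz":0.016,"ax":0,"ay":0,"az":0,"gripper":0},
    {"tx":0,"ty":0,"tz":0.016,"ax":0,"ay":0,"az":0,"gripper":0},
    {"tx":0,"ty":0,"tz":0,"ax":0,"ay":0,"az":0,"gripper":0},
    {"tx":0,"ty":0,"tz":0,"ax":0,"ay":0,"az":0,"gripper":0}
  ]
}}

```text
t: 5.15
position: [560.8, -153.7, 115.2]
ee_rot: [3.141, 0.002, 2.747]
force: [2.2, -1.1, 9.9]
finger_gap: -0.0
grasp_force: 5.2
```

Request:
{"op": "jog_arm", "data": {
  "series": [
    {"tx":0,"ty":0,"tz":-0.017,"ax":0,"ay":0,"az":0,"gripper":0},
    {"tx":0,"ty":0,"tz":-0.017,"ax":0,"ay":0,"az":0,"gripper":0},
    {"tx":0,"ty":0,"tz":0.017,"ax":0,"ay":0,"az":0,"gripper":0},
    {"tx":0,"ty":0,"tz":0.017,"ax":0,"ay":0,"az":0,"gripper":0},
    {"tx":0,"ty":0,"tz":-0.017,"ax":0,"ay":0,"az":0,"gripper":0},
    {"tx":0,"ty":0,"tz":-0.017,"ax":0,"ay":0,"az":0,"gripper":0},
    {"tx":0,"ty":0,"tz":0.017,"ax":0,"ay":0,"az":0,"gripper":0},
    {"tx":0,"ty":0,"tz":0.017,"ax":0,"ay":0,"az":0,"gripper":0}
  ]
}}

```text
t: 6.15
position: [561.4, -153.9, 115.0]
ee_rot: [3.141, 0.003, 2.747]
force: [3.3, -0.0, 13.8]
finger_gap: -0.2
grasp_force: 7.1
```

Request:
{"op": "jog_arm", "data": {
  "series": [
    {"tx":0,"ty":0,"tz":-0.017,"ax":0,"ay":0,"az":0,"gripper":0},
    {"tx":0,"ty":0,"tz":-0.017,"ax":0,"ay":0,"az":0,"gripper":0},
    {"tx":0,"ty":0,"tz":0.017,"ax":0,"ay":0,"az":0,"gripper":0},
    {"tx":0,"ty":0,"tz":0.017,"ax":0,"ay":0,"az":0,"gripper":0},
    {"tx":0,"ty":0,"tz":-0.017,"ax":0,"ay":0,"az":0,"gripper":0},
    {"tx":0,"ty":0,"tz":-0.017,"ax":0,"ay":0,"az":0,"gripper":0},
    {"tx":0,"ty":0,"tz":0.017,"ax":0,"ay":0,"az":0,"gripper":0},
    {"tx":0,"ty":0,"tz":0.017,"ax":0,"ay":0,"az":0,"gripper":0}
  ]
}}

```text
t: 7.15
position: [561.4, -153.8, 115.0]
ee_rot: [3.141, 0.003, 2.747]
force: [4.2, -1.4, 12.9]
finger_gap: 0.2
grasp_force: 6.5
```

```bash
python3 - <<'E'
from h import *
s=robot.sense(); print(s['t'],s['position'],s['force'])
p,d=robot.capture("scene"); a=cv2.resize(p[180:260,180:280],(800,600),interpolation=3); cv2.imwrite("pics/s2.png",a)
E
```

```text
7.15 [ 561.4315538  -153.84763566  115.01387316] [ 4.19424913 -1.38231066 12.86740918]
```

View pics/s2.png

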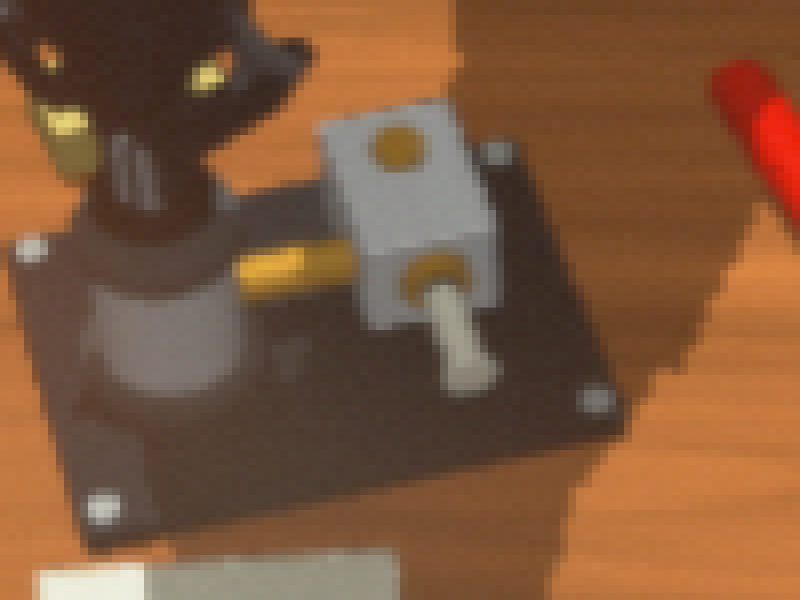

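The pin head, at crop (470,370), is far out, but there's no black ring at the collar (440,280) yet. Extra strokes do no harm, so I'll add four.

Request:
{"op": "jog_arm", "data": {
  "series": [
    {"tx":0,"ty":0,"tz":-0.017,"ax":0,"ay":0,"az":0,"gripper":0},
    {"tx":0,"ty":0,"tz":-0.017,"ax":0,"ay":0,"az":0,"gripper":0},
    {"tx":0,"ty":0,"tz":0.017,"ax":0,"ay":0,"az":0,"gripper":0},
    {"tx":0,"ty":0,"tz":0.017,"ax":0,"ay":0,"az":0,"gripper":0},
    {"tx":0,"ty":0,"tz":-0.017,"ax":0,"ay":0,"az":0,"gripper":0},
    {"tx":0,"ty":0,"tz":-0.017,"ax":0,"ay":0,"az":0,"gripper":0},
    {"tx":0,"ty":0,"tz":0.017,"ax":0,"ay":0,"az":0,"gripper":0},
    {"tx":0,"ty":0,"tz":0.017,"ax":0,"ay":0,"az":0,"gripper":0}
  ]
}}

```text
t: 8.2
position: [561.4, -153.8, 115.0]
ee_rot: [3.141, 0.003, 2.747]
force: [3.7, -1.1, 13.0]
finger_gap: -0.3
grasp_force: 6.5
```

Request:
{"op": "jog_arm", "data": {
  "series": [
    {"tx":0,"ty":0,"tz":-0.017,"ax":0,"ay":0,"az":0,"gripper":0},
    {"tx":0,"ty":0,"tz":-0.017,"ax":0,"ay":0,"az":0,"gripper":0},
    {"tx":0,"ty":0,"tz":0.017,"ax":0,"ay":0,"az":0,"gripper":0},
    {"tx":0,"ty":0,"tz":0.017,"ax":0,"ay":0,"az":0,"gripper":0},
    {"tx":0,"ty":0,"tz":-0.017,"ax":0,"ay":0,"az":0,"gripper":0},
    {"tx":0,"ty":0,"tz":-0.017,"ax":0,"ay":0,"az":0,"gripper":0},
    {"tx":0,"ty":0,"tz":0.017,"ax":0,"ay":0,"az":0,"gripper":0},
    {"tx":0,"ty":0,"tz":0.017,"ax":0,"ay":0,"az":0,"gripper":0}
  ]
}}

```text
t: 9.2
position: [561.4, -153.8, 115.0]
ee_rot: [3.141, 0.003, 2.747]
force: [3.9, -0.3, 11.9]
finger_gap: 0.1
grasp_force: 6.5
```

Request:
{"op": "jog_arm", "data": {
  "series": [
    {"tx":0,"ty":0,"tz":0,"ax":0,"ay":0,"az":0,"gripper":0},
    {"tx":0,"ty":0,"tz":-0.02,"ax":0,"ay":0,"az":0,"gripper":0},
    {"tx":0,"ty":0,"tz":-0.02,"ax":0,"ay":0,"az":0,"gripper":0},
    {"tx":0,"ty":0,"tz":-0.04,"ax":0,"ay":0,"az":0,"gripper":0},
    {"tx":0,"ty":0,"tz":-0.04,"ax":0,"ay":0,"az":0,"gripper":0},
    {"tx":0,"ty":0,"tz":0,"ax":0,"ay":0,"az":0,"gripper":0},
    {"tx":0,"ty":0,"tz":0,"ax":0,"ay":0,"az":0,"gripper":0},
    {"tx":0,"ty":0,"tz":0,"ax":0,"ay":0,"az":0,"gripper":0}
  ]
}}

```text
t: 10.2
position: [559.2, -153.2, 233.4]
ee_rot: [-3.141, -0.003, 2.747]
force: [-0.3, 0.4, -0.1]
finger_gap: -0.2
grasp_force: 0.0
```

```bash
python3 - <<'E'
from h import *
s=robot.sense(); print(s['t'],s['position'],s['force'])
p,d=robot.capture("scene"); a=cv2.resize(p[170:270,150:283],(800,600),interpolation=3); cv2.imwrite("pics/s3.png",a)
E
```

```text
10.2 [ 559.24476803 -153.22709013  233.38199592] [-0.26440916  0.36191769 -0.07429296]
```

View pics/s3.png

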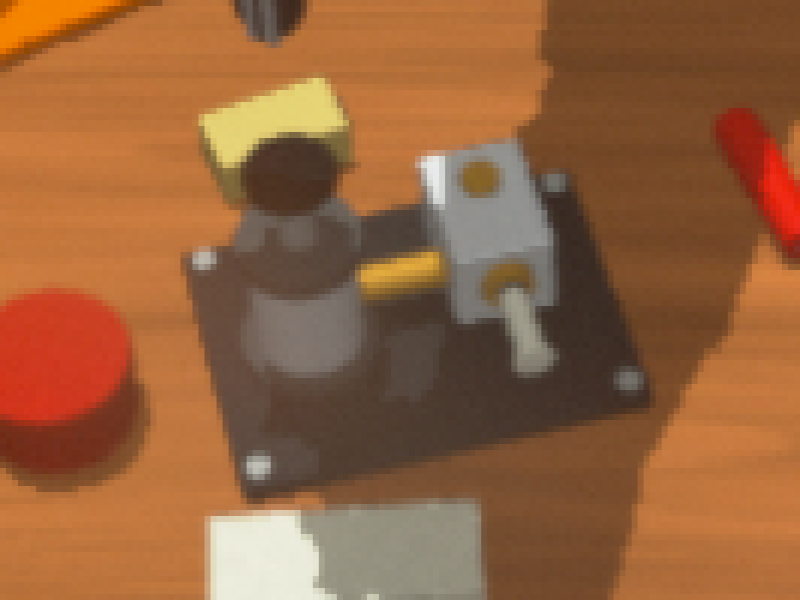

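The plunger is up and nothing around the pump has moved. The pin head is at crop (536,357), almost where it was before the last strokes, so it's probably at its stop. I can't see the ring at this resolution, so I'll measure the extension.

```bash
python3 - <<'E'
from h import *
D0=np.load("top0.npy")
v,u=[a.ravel() for a in np.mgrid[145:222,250:340]]; dd=D0[v,u]; P=world("top",u,v,d=dd)
m=(dd>0)&(P[:,2]>7)&(P[:,2]<18); r=cv2.minAreaRect(P[m][:,:2].astype(np.float32)); print(r)
ang=[a for a in np.deg2rad(r[2]+np.array([-180,-90,0,90])) if abs(a)<np.pi/4][0]; print(ang)
Rz=lambda x,y:np.array([560+np.cos(ang)*x-np.sin(ang)*y,-153.6+np.sin(ang)*x+np.cos(ang)*y])
out=[]
for n,cr in dict(scene=(222,205,252,240),top=(265,160,300,190)).items():
    p,d=robot.capture(n); c=robot.camera_info(n); A=R.from_euler("xyz",c["attitude"]).as_matrix()
    for e in (4.5,24.5,34.5,39.5,44.5):
        w=np.r_[Rz(18+e,95),42]; q=(A.T@(w-c["origin"])); px,_=cv2.projectPoints(q.reshape(1,3),np.zeros(3),np.zeros(3),c["camera_matrix"],c["D"]); print(n,e,px.ravel().round(1))
    a=cv2.resize(p[cr[1]:cr[3],cr[0]:cr[2]],(400,400),interpolation=0); out.append(cv2.convertScaleAbs(a,alpha=1.4))
    v,u=[a.ravel() for a in np.mgrid[cr[1]-10:cr[3]+10,cr[0]-10:cr[2]+10]]; dd=d[v,u]; P=world(n,u,v,d=dd)
    # pump coordinates relative to cap
    dx,dy=P[:,0]-560,P[:,1]+153.6; X=np.cos(ang)*dx+np.sin(ang)*dy; Y=-np.sin(ang)*dx+np.cos(ang)*dy
    m=(dd>0)&(abs(Y-95)<9)&(P[:,2]>34)&(P[:,2]<56)&(X>22); print(n,m.sum(),"ext",np.sort(X[m])[-8:]-18)
cv2.imwrite("pics/s4.png",np.hstack(out))
E
```

```text
((550.746337890625, -106.45112609863281), (191.92735290527344, 268.2074890136719), 5.857408046722412)
0.10223105604811594
scene 4.5 [234.5 225.6]
scene 24.5 [235.1 231.3]
scene 34.5 [235.4 234.1]
scene 39.5 [235.5 235.5]
scene 44.5 [235.7 237. ]
scene 24 ext [22.59556458 23.12134723 23.20560182 23.33976894 23.3640456  23.59645928
 23.76236142 24.45553464]
top 4.5 [278.2 171.3]
top 24.5 [277.5 164.5]
top 34.5 [277.2 161.1]
top 39.5 [277.  159.4]
top 44.5 [276.8 157.7]
top 21 ext [18.6194021  19.65979161 22.00176907 22.12793936 23.00512642 24.59842047
 25.14809752 25.27660748]
```

View pics/s4.png

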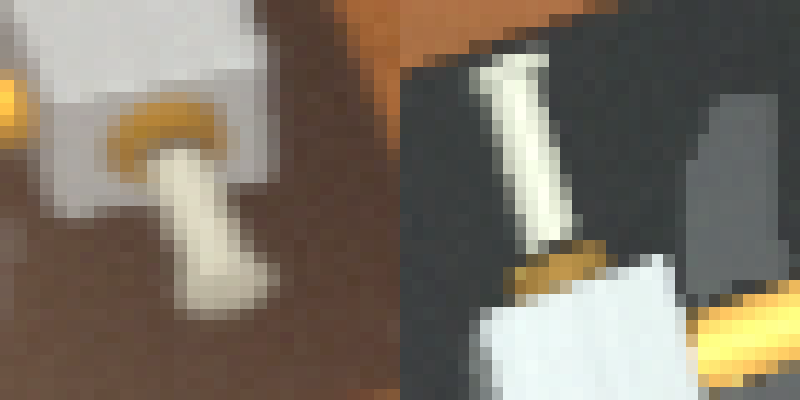

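The plate fit picked up extra points, so that projection is wrong. I'll redo the yaw from the plate's corner screws, whose crop pixels are known.

```bash
python3 - <<'E'
from h import *
s=np.array([[55,120],[290,55],[342,223],[104,291]])/4+[245-.4,140-.4]
W=world("top",s[:,0],s[:,1],z=14)[:,:2]; print(W.round(1))
y=(W[0]-W[1])+(W[3]-W[2]); ang=np.arctan2(-y[0],y[1]); print("yaw",ang,"centre",W.mean(0))
ca,sa=np.cos(ang),np.sin(ang); o=np.array([560,-153.6])-[50*sa,-50*ca]; print("origin from cap",o)
for n,cr in dict(scene=(215,200,262,245),top=(255,150,310,195)).items():
    p,d=robot.capture(n); c=robot.camera_info(n); A=R.from_euler("xyz",c["attitude"]).as_matrix()
    for e in (0,40.5,44.5):
        x,yy=18+e,45; w=np.array([o[0]+ca*x-sa*yy,o[1]+sa*x+ca*yy,42]); px,_=cv2.projectPoints((A.T@(w-c["origin"])).reshape(1,3),np.zeros(3),np.zeros(3),c["camera_matrix"],c["D"]); print(n,e,px.ravel().round(1))
    v,u=[a.ravel() for a in np.mgrid[cr[1]:cr[3],cr[0]:cr[2]]]; dd=d[v,u]; P=world(n,u,v,d=dd)
    X=ca*(P[:,0]-o[0])+sa*(P[:,1]-o[1]); Y=-sa*(P[:,0]-o[0])+ca*(P[:,1]-o[1])
    m=(dd>0)&(abs(Y-45)<13)&(P[:,2]>30)&(P[:,2]<58)&(X>20); print(n,m.sum(),"ext",(np.sort(X[m])[-12:]-18).round(1),"Y",np.median(Y[m]))
    if n=="top":
        g=[]
        for e in np.arange(-2,50,1.):
            x,yy=18+e,np.median(Y[m]); w=np.array([o[0]+ca*x-sa*yy,o[1]+sa*x+ca*yy,49]); px,_=cv2.projectPoints((A.T@(w-c["origin"])).reshape(1,3),np.zeros(3),np.zeros(3),c["camera_matrix"],c["D"]); g.append(int(cv2.getRectSubPix(p,(1,1),tuple(map(float,px.ravel())))[0,0].mean()))
        print(g)
E
```

```text
[[ 5.826e+02 -5.000e-01]
 [ 6.343e+02 -1.737e+02]
 [ 5.093e+02 -2.103e+02]
 [ 4.575e+02 -3.700e+01]]
yaw 0.2902059128467731 centre [ 545.94860058 -105.35911254]
origin from cap [ 545.69252331 -105.6907513 ]
scene 0 [234.5 219.4]
scene 40.5 [238.3 230.2]
scene 44.5 [238.7 231.3]
scene 74 ext [41.1 41.2 41.5 41.6 41.6 42.  42.1 42.3 42.5 42.8 43.5 44. ] Y 45.91675137442019
top 0 [278.4 179.1]
top 40.5 [274.4 165.7]
top 44.5 [274.  164.4]
top 74 ext [39.5 40.7 40.9 40.9 41.2 41.3 41.5 41.7 42.6 42.9 43.4 43.4] Y 45.94608617110396
[96, 94, 80, 65, 50, 90, 132, 171, 172, 172, 173, 173, 173, 175, 177, 178, 177, 176, 175, 175, 173, 173, 173, 175, 178, 180, 178, 176, 175, 173, 172, 173, 174, 176, 179, 179, 177, 176, 175, 173, 173, 169, 163, 158, 156, 154, 149, 121, 85, 54, 50, 59]
```

In the top view the profile along the shank dips to dark right at the collar (50, against brass about 95 and white about 172). That is the black ring. The head edge falls at about 45 mm, so the pin is fully out. The finger is clear, so I'm handing in.

```bash
python3 -c "
from rig import robot
print(robot.finish_job())"
```

```text
the job is handed in; nothing more can be done
None
```

I pumped the plunger until the indicator pin was fully out (head about 45 mm ahead of the collar, black ring showing), then let it come back up, moved the finger clear and handed the job in; the hand-in returned no verdict.

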